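# Square up a card pack and clamp it in the swing-arm press

## Robot

A 6-joint arm with a two-finger parallel gripper is mounted at the origin on a cart in front of the work surface, level with it; the furniture and walls round the work are solid. World frame = base frame: x ahead of the robot, y to its left, z up, the work surface at z = 0. Lengths are in m, angles in rad, forces in N, time in s.
With the tool pointing down it reaches from about 0.375 to 0.975 m from the base axis. Payload 3.8 kg.
Tool frame: the origin (TCP) lies midway between the tips of the shut fingers; the grasp point (between the pads) lies 19 mm behind it; z points along the fingers, y is the line along which they close (so a half turn about z gives the same grasp; the last joint's range is limited). The gripper opens to 85 mm and grips with 20 to 120 N. Pads are 22 mm wide; open, the fingers measure 114 mm over their backs; the gripper's body (76 mm by 85 mm) begins 54 mm behind the grasp point. The pads swing forward as they close: fully open they stand 13 mm farther back than shut.
Start: joints at [1.312, 0.264, 1.604, -0, 1.274, -0.037], TCP at [0.148, 0.658, 0.203] pointing down, gripper open.
Joint ranges: [-2.63, 2.63], [-0.94, 2.18], [0.31, 2.57], [-1.31, 4.45], [0, 2.66], [-2.55, 2.55]. Speed limits (rad/s): [2.57, 2.57, 3.14, 3.14, 3.14, 3.14].

## Interface

Orientations are given as a rotation vector (axis times angle).
In Python, from cell import r gives the robot as it stands.
- The arm moves only by the shell command python3 -m pendant 'ROWS' [FORCE]. ROWS is JSON, a list of rows, each a list of 3 entries, a list of its own where there are three numbers: the closure in counts, from 0 (fully open) to 255 (shut), then the shift along the tool's x, y, z in m, then the turn about the tool's z in rad. A call has 1 to 12 rows; each row is the pose to reach, as a shift and turn from the pose commanded when the call began, along the tool's axes at that moment; what a row does not reach only later rows make up. A row lasts 1/12 s, in which the tool goes at most 41.7 mm and 7.16 degrees, less where a joint would pass 70% of its speed; a pose out of reach is approached as far as the arm can. A call with a gripper value outside its range is refused whole. The fingers move at their own pace and stop on an object; FORCE is the grip in N (left out, the last holds). Time passes only in rows, so rows that repeat a pose let the fingers close. It gives the time, the measured TCP pose, the force, the opening and the grip force at its end, in the units of the state.
- r.get_obs(): the state, without advancing time (a new reading comes with each control period).
- r.snapshot(name): name is "scene" or "top"; returns the picture (400x640x3 uint8, red, green, blue); there is no depth.
- r.camera_model(name): a dict with "vfov" (degrees; the focal length in pixels is half the picture's height over the tangent of half this angle, whatever the lens; pixels are square), "cx", "cy" (the principal point, pixels), "world_to_cam" (4x4, takes a point from world to camera coordinates). Camera axes: x right, y up, looking along -z (the intrinsics and any distortion apply to the point x, -y, -z); pixel columns grow to the right and rows downward; lengths in m; the calibration is good to about 2 mm. A picture is of the moment at which its call begins. camera_model takes no time and is no camera call.
- r.job_done(): hands the job in; it is judged then, once.
The state is a dict: "time_s": time; "q": joint angles; "joint_vel": joint speeds; "joint_efforts": joint torques, N m; "tool_pos": TCP position; "orientation": TCP orientation; "wrist_force": force on the tool from outside, world axes, zero at the start; "ft_torque": the same for the moment, N m; "opening": finger opening in m; "gripper_force": force on a finger pad.
Only numpy, scipy, OpenCV 4.12 (cv2) and the standard library are available. Lean on these libraries where they do the work, as an engineer would, in place of code of your own. Each camera call takes 0.05 s, during which the arm holds its last target. There are 200 camera calls.

## Task

Get the card pack ready for edge gluing in the swing-arm press, only pushing with a fingertip and never picking anything up: first push the pack that lies on the press bed back until its long edge is flush against the steel fence. Then push the tail lever of the green arm round until the arm rests against its stop with the foot over the pack, and push the spokes of the wheel clockwise until the foot is screwed down tight on the pack and the wheel will go no further. Leave the pack clamped like that and do not disturb the other things on the table.

Things in the scene. Friction and masses are not known exactly. Their poses are not given: they have to be found in the camera images.
- press: Fixed bench press; origin = centre of the fence-and-pack bed at table level. Its x axis points square to the fence (away from the robot, give or take 0.3 rad), y to the left, z up. Grey base plate 12 mm thick, from x -95 to +95 and y -120 to +170. Steel fence on it: front face at x = +40, y -75 to +75, top at z = 36. Column of the swing arm at x = 12, y = 125 (dia 58 at its foot, 38 above); slim stop post, dia 16, at x = -9, y = 87, top at z = 88
- card_pack: Loose banded pack of white cards on the press bed, 56 (x) x 86 (y) x 33 mm high, about 0.1 kg; origin = centre of its underside, its long edges along its own y. At the start it lies 15 to 35 mm short of the fence and up to 0.15 rad askew. Pushed home, its origin is at x = 12.5 in the press frame
- swing_arm (a joint): Angle of the green swing arm about its vertical column, rad: 0 = arm points straight back (press +x), parked behind the fence; grows clockwise seen from above; 1.571 = against the stop, arm pointing along press -y with the foot over the home place of the pack. At the start about -0.15 to 0.2. Stiff pivot (0.4 N m, about 5 N at the tail), stays where it is left
- pivot (a point): Point on the column axis at the mid height of arm and tail lever, 85 mm above the table. The arm (26 mm wide, z 76 to 94) reaches 125 mm out from it to the screw; the tail lever, a bare steel rod of dia 12 at z = 85 with a black ball of dia 26, points the opposite way and is what one pushes to swing the arm
- tail_ball (a point): Centre of the black ball at the end of the tail lever, 95 mm from the column axis, z = 85. At arm angle 0 it points to press -x (towards the robot), at 1.571 to press +y (left)
- wheel_centre (a point): Centre of the wheel at the mid height of its spokes (about 128 mm above the table at wheel angle 0, 6 mm lower per rad), on the screw axis 125 mm from the column. Hub dia 32 mm, 25 mm high; four steel spokes of dia 10 at right angles, each with a black ball of dia 22 centred 78 mm from the axis; bare rod from 16 to 67 mm out. This point's x axis lies along one spoke. The arm below the wheel is no higher than z = 99
- wheel (a joint): Angle of the screw wheel, rad; grows clockwise seen from above, which lowers the foot by 6 mm per rad. At the start 0.2 to 1.2; the foot meets the pack at about 2.1. Turns against 0.12 N m of friction (some 3 N half way out on a spoke) and stays where it is left; once the foot bears on the pack it is stopped hard
- foot: Round rubber-faced foot of dia 44 under the screw, does not turn; origin = centre of its underside. At the start 5 to 11 mm above the level of the pack's top (z = 45)
- spare_pack: Bystander: thinner banded card pack, 56 x 86 x 23 mm, on the table at the left
- glue_stick: Bystander: standing glue stick, dia 24 x 86 mm, at the left
- bone_folder: Bystander: flat cream bone folder, 24 x 162 x 8 mm, at the left
- weight: Bystander: brass weight, dia 29 x 46 mm, at the right
- stapler: Bystander: blue and black stapler, 36 x 150 x 66 mm, at the right
- eraser: Bystander: blue and white eraser, 23 x 55 x 15 mm, at the right
There are look-alikes about, which are no part of the job. Leave any brown or yellow look-alike of the card_pack alone.

How it is judged:
On the way, in this order (a step that is already met when the one before it is completed fails the run):
1. the pack lies flush against the fence (x of card_pack in the frame of press above 0.0095 m and angle between the x axis of card_pack and the x axis of press, either way round below 0.05 rad), for 0.2 s.
2. the arm rests against its stop, foot over the pack (value of joint swing_arm above 1.52 rad), for 0.2 s.
3. the foot is screwed down tight on the pack (contact force between foot and card_pack above 6 N), for 0.2 s.
At the end, for the whole second after the job is handed in: The pack's back edge is within 3 mm of the fence and square to it within 0.05 rad, the pack is within 25 mm of the middle of the bed sideways, the arm is at its stop (joint above 1.52), and the foot presses on the pack with more than 6 N by itself, everything at rest (all of step 1 and y of card_pack in the frame of press between -0.025 and 0.025 m and value of joint swing_arm above 1.52 rad and contact force between foot and card_pack above 6 N and velocity of joint wheel between -0.05 and 0.05 rad/s and linear speed of card_pack below 0.01 m/s); the robot touches nothing.
It fails at once if the pack is lifted or tipped up (z of card_pack in the frame of press above 0.02 m or angle between card_pack's own z axis and vertical above 0.2 rad).
It fails at once if a bystander is moved (distance of any of spare_pack, glue_stick, bone_folder, weight, stapler, eraser from where it was at the start of the episode above 0.01 m).
It also fails if it takes over 72 s, if anything falls off the work surface, if the arm or the gripper's body presses on something with over 40 N, if the wrist force passes 120 N, or if a joint passes its speed limit or range.

## Working session

There is one attempt and no reset: what is moved stays moved. The work goes in short steps, Python scripts to look and compute and a shell command to move; the robot and the scene stay as the last step left them, time stands still between calls to the robot, and variables do not carry over. Pictures are saved under pics/ and viewed, at most 10 in all, crops included, and the job is handed in when it is done.

```bash
mkdir -p pics; ls; cat > look.py <<'E'
import cv2,sys
from cell import r
for n in ("scene","top"):
    im=r.snapshot(n); cv2.imwrite(f"pics/{n}_{sys.argv[1]}.png",cv2.cvtColor(im,cv2.COLOR_RGB2BGR))
    m=r.camera_model(n); print(n,m)
print(r.get_obs())
E
python3 look.py a
```

```text
pics
scene {'vfov': 55.48519559571884, 'cx': 322.3495337471234, 'cy': 201.46282212836599, 'world_to_cam': array([[ 0.68562878, -0.72787315,  0.01066984, -0.40231747],
       [ 0.48579466,  0.4684178 ,  0.73796227, -0.37268057],
       [-0.54214087, -0.50078482,  0.67475762, -0.8460771 ],
       [ 0.        ,  0.        ,  0.        ,  1.        ]])}
top {'vfov': 46.23716530867047, 'cx': 326.3391397339322, 'cy': 201.67546318669196, 'world_to_cam': array([[-2.92526279e-02, -9.99571942e-01, -4.64970781e-04,
         3.25620199e-02],
       [ 9.97183666e-01, -2.92148658e-02,  6.90740753e-02,
        -5.82771855e-01],
       [-6.90580917e-02,  1.55693695e-03,  9.97611425e-01,
        -1.70793480e+00],
       [ 0.00000000e+00,  0.00000000e+00,  0.00000000e+00,
         1.00000000e+00]])}
{'time_s': 0.1, 'q': array([ 1.31209382e+00,  2.64672935e-01,  1.60527478e+00, -4.68125213e-06,
        1.27370677e+00, -3.69176253e-02]), 'joint_vel': array([-0.00075253, -0.00027318, -0.00342047, -0.00043915, -0.00065086,
       -0.00017771]), 'joint_efforts': array([-2.04921039e-04, -5.16702783e+01, -3.68592238e+01, -5.78386721e-05,
        6.25599627e-03, -1.44120492e-05]), 'tool_pos': array([0.14830666, 0.65774958, 0.20216971]), 'orientation': array([-0.34762986, -3.12199738,  0.00320413]), 'wrist_force': array([ 0.52781915, -0.27657184,  0.55631352]), 'ft_torque': array([0.02487638, 0.06387429, 0.03567575]), 'gripper_force': 0.0, 'opening': 0.08567077065639492}
```

View pics/scene_a.png

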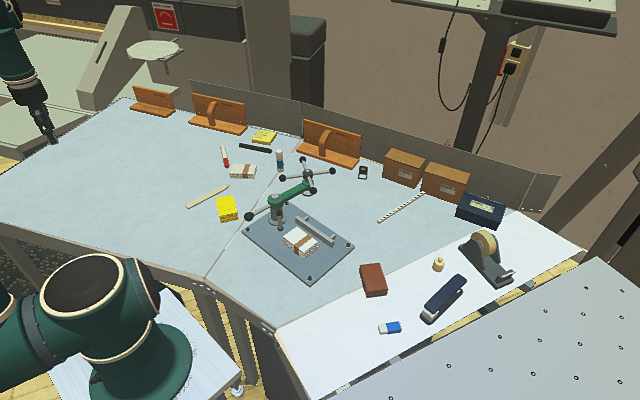

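View pics/top_a.png

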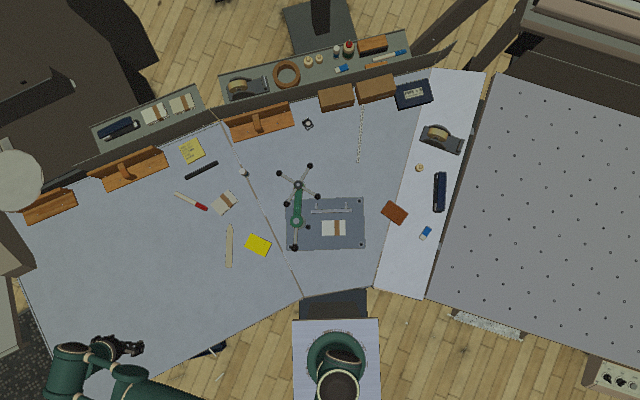

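The press is at about (325,222) in the top view, with the pack at (333,228), the column at (296,221) and the wheel at (298,185). I'll enlarge both views next.

```bash
python3 - <<'E'
import cv2
t=cv2.imread('pics/top_a.png')[150:260,265:385]; cv2.imwrite('pics/t_c.png',cv2.resize(t,None,fx=5,fy=5,interpolation=cv2.INTER_CUBIC))
t=cv2.imread('pics/scene_a.png')[150:290,230:370]; cv2.imwrite('pics/s_c.png',cv2.resize(t,None,fx=4.2,fy=4.2,interpolation=cv2.INTER_CUBIC))
E
```

```text
(no output)
```

View pics/t_c.png

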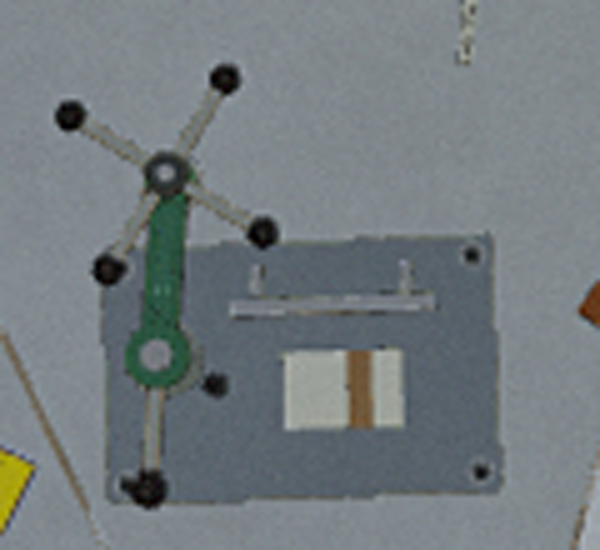

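View pics/s_c.png

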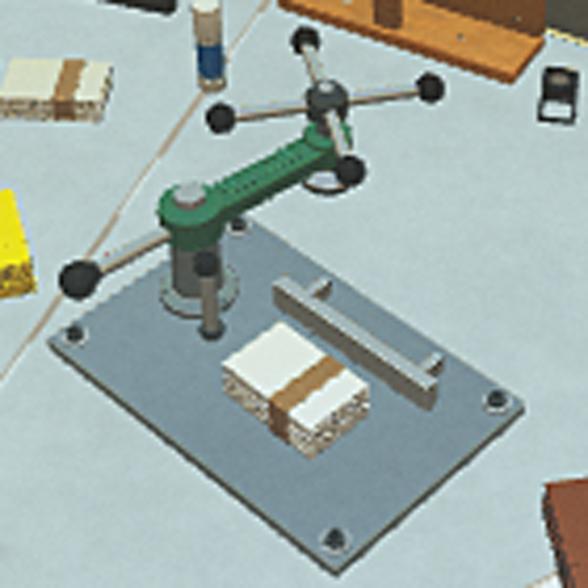

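```bash
cat > fit.py <<'E'
import numpy as np
from scipy.optimize import least_squares
from cell import r
cams={n:r.camera_model(n) for n in("top","scene")}
def proj(n,P,k=0):
    m=cams[n];c=m["world_to_cam"][:3,:3]@P+m["world_to_cam"][:3,3]
    x,y=c[0]/-c[2],-c[1]/-c[2];f=200/np.tan(np.radians(m["vfov"])/2);d=1+k*(x*x+y*y)
    return np.array([m["cx"]+f*x*d,m["cy"]+f*y*d])
T=lambda u,v:((u+.5)/5-.5+265,(v+.5)/5-.5+150)
S=lambda u,v:((u+.5)/4.2-.5+230,(v+.5)/4.2-.5+150)
R=lambda a:np.array([[np.cos(a),-np.sin(a)],[np.sin(a),np.cos(a)]])
def W(p,xy,z): return np.r_[p[:2]+R(p[2])@np.array(xy),z]
pts=[]
for c,xy,z,uv in [("top",(95,170),12,(100,245)),("top",(95,-120),12,(493,235)),("top",(-95,-120),12,(501,490)),("top",(-95,170),12,(107,503)),
 ("top",(40,75),36,(231,316)),("top",(40,-75),36,(434,309)),("top",(-9,87),88,(215,384)),
 ("scene",(-95,170),12,(50,342)),("scene",(95,-120),12,(524,405)),("scene",(-95,-120),12,(337,572)),
 ("scene",(40,75),36,(275,288)),("scene",(40,-75),36,(432,388)),("scene",(-9,87),85,(206,264))]:
    pts.append((c,xy,z,T(*uv) if c=="top" else S(*uv)))
def arm(p,t):   # unit vec of arm in world
    return R(p[2])@np.array([np.cos(t),-np.sin(t)])
def res(q):
    p,th,w0,pk,k=q[:3],q[3],q[4],q[5:8],q[8:10]
    o=[];K=dict(top=k[0],scene=k[1])
    for c,xy,z,uv in pts:o.append(proj(c,W(p,np.array(xy)/1e3,z/1e3),K[c])-uv)
    piv=W(p,(.012,.125),.085)[:2];a=arm(p,th)
    for c,uv in(("top",T(149,489)),("scene",S(80,279))):o.append(proj(c,np.r_[piv-.095*a,.085],K[c])-uv)
    h=piv+.125*a
    for c,L in(("top",[T(262,232),T(225,78),T(70,116),T(109,270)]),("scene",[S(351,171),S(430,88),S(306,40),S(221,118)])):
        for i,uv in enumerate(L):
            b=w0+i*np.pi/2;o.append(proj(c,np.r_[h+.078*np.array([np.cos(b),np.sin(b)]),.128-.006*.6],K[c])-uv)
    C=[(.028,.043),(.028,-.043),(-.028,-.043),(-.028,.043)]
    for c,L in(("top",[T(284,350),T(404,348),T(405,429),T(285,430)]),("scene",[S(282,323),S(370,380),S(308,430),S(222,375)])):
        for xy,uv in zip(C,L):o.append(proj(c,W(pk,xy,.045),K[c])-uv)
    return np.concatenate(o)
s=least_squares(res,[.5,0,0,0,-.5,.5,0,0,0,0],loss='soft_l1')
q=s.x;print("press",q[:3],"arm",q[3],"w0",q[4],"pack",q[5:8],"k",q[8:]);e=res(q).reshape(-1,2);print(np.abs(e).max(),np.sqrt((e**2).mean()));print(np.round(e,1).tolist())
d=R(-q[2])@(q[5:7]-q[:2]);print("pack in press",d,q[7]-q[2]);piv=W(q[:3],(.012,.125),.085);print("pivot",piv,"hub",piv[:2]+.125*arm(q[:3],q[3]),"tail",piv[:2]-.095*arm(q[:3],q[3]))
E
python3 fit.py
```

```text
press [ 0.50377351 -0.00097084  0.00582146] arm 0.09173635308135965 w0 -2.1436272484018457 pack [ 4.86840793e-01 -6.87922164e-03  2.78850704e-04] k [-0.13663133 -0.04159956]
2.4637345466398983 0.5533118221634604
[[0.1, 0.6], [-0.4, -0.1], [0.0, 0.2], [0.3, 0.3], [-0.2, 0.0], [0.2, -0.0], [-0.5, -0.3], [-0.6, -0.8], [1.2, -0.1], [-0.0, -0.1], [-0.2, -1.1], [-0.9, 0.8], [0.4, -0.8], [0.2, 0.0], [0.3, 0.8], [-0.1, -0.1], [-0.2, 0.1], [0.1, 0.0], [-0.4, -0.1], [0.2, 0.3], [0.2, 0.3], [0.0, 0.6], [0.3, 0.3], [-0.2, 0.6], [-0.5, 0.3], [-0.2, -0.4], [0.0, 0.1], [-0.1, -0.3], [0.2, 1.4], [0.8, 0.6], [0.0, -2.5]]
pack in press [-0.01696683 -0.00580971] -0.005542613421041252
pivot [0.51504563 0.1240969  0.085     ] hub [0.63958458 0.11337074] tail [0.42039603 0.13224878]
```

```bash
cat > go.py <<'E'
# usage: go.py x y z psi  ... prints shift/turn in tool axes for each target (psi = world angle of tool x)
import sys,numpy as np
from scipy.spatial.transform import Rotation as Ro
from cell import r
o=r.get_obs();R=Ro.from_rotvec(o["orientation"]).as_matrix();p=o["tool_pos"]
ps=np.arctan2(R[1,0],R[0,0]);print("t",round(o["time_s"],2),"p",p.round(4),"psi",round(ps,4),"q",o["q"].round(2),"F",o["wrist_force"].round(1))
a=np.array(sys.argv[1:],float).reshape(-1,4)
for t in a:
    d=R.T@(t[:3]-p);w=-((t[3]-ps+np.pi)%(2*np.pi)-np.pi);print(t,"->",d.round(4),"turn",round(w,3))
E
python3 go.py .40 .35 .2 3.147 .42 -.007 .2 3.147 .42 -.007 .026 3.147
```

```text
t 0.1 p [0.1483 0.6577 0.2022] psi 2.9198 q [ 1.31  0.26  1.61 -0.    1.27 -0.04] F [ 0.5 -0.3  0.6]
[0.4   0.35  0.2   3.147] -> [-0.3132 -0.2448  0.0027] turn -0.227
[ 0.42  -0.007  0.2    3.147] -> [-0.4113 -0.5887  0.0034] turn -0.227
[ 0.42  -0.007  0.026  3.147] -> [-0.4113 -0.5883  0.1774] turn -0.227
```

```bash
A='[255,[-0.313,-0.245,0],-0.22]'
python3 -m pendant '[[255,[-0.313,-0.245,0],-0.227],[255,[-0.313,-0.245,0],-0.227],[255,[-0.313,-0.245,0],-0.227],[255,[-0.313,-0.245,0],-0.227],[255,[-0.313,-0.245,0],-0.227],[255,[-0.313,-0.245,0],-0.227],[255,[-0.313,-0.245,0],-0.227],[255,[-0.313,-0.245,0],-0.227],[255,[-0.313,-0.245,0],-0.227],[255,[-0.313,-0.245,0],-0.227],[255,[-0.313,-0.245,0],-0.227],[255,[-0.313,-0.245,0],-0.227]]' 40; python3 go.py .42 -.007 .2 3.147
```

```text
time_s: 1.1
tool_pos: [0.4004, 0.3494, 0.203]
orientation: [0.003, -3.141, 0.0]
wrist_force: [-0.4, 1.3, -0.4]
opening: -0.0002
gripper_force: 0.0
t 1.1 p [0.4004 0.3494 0.203 ] psi -3.1396 q [ 0.67 -0.01  1.91  0.    1.24 -0.9 ] F [-0.4  1.3 -0.4]
[ 0.42  -0.007  0.2    3.147] -> [-0.0189 -0.3565  0.003 ] turn -0.003
```

```bash

python3 -m pendant '[[255,[-0.019,-0.356,0],-0.003],[255,[-0.019,-0.356,0],-0.003],[255,[-0.019,-0.356,0],-0.003],[255,[-0.019,-0.356,0],-0.003],[255,[-0.019,-0.356,0],-0.003],[255,[-0.019,-0.356,0],-0.003],[255,[-0.019,-0.356,0],-0.003],[255,[-0.019,-0.356,0],-0.003],[255,[-0.019,-0.356,0],-0.003],[255,[-0.019,-0.356,0.04],-0.003],[255,[-0.019,-0.356,0.08],-0.003],[255,[-0.019,-0.356,0.12],-0.003]]'; python3 go.py .42 -.007 .026 3.147
```

```text
time_s: 2.1
tool_pos: [0.422, -0.0048, 0.0831]
orientation: [-0.012, 3.138, 0.001]
wrist_force: [0.4, -0.1, -0.3]
opening: 0.0001
gripper_force: 0.0
t 2.1 p [ 0.422  -0.0048  0.0831] psi -3.1338 q [-0.07 -0.12  2.25  0.    1.01 -1.65] F [ 0.4 -0.1 -0.3]
[ 0.42  -0.007  0.026  3.147] -> [ 0.0022 -0.0022  0.0571] turn 0.002
```

```bash

python3 -m pendant '[[255,[0,-0.002,0.025],0],[255,[0,-0.002,0.05],0],[255,[0,-0.002,0.057],0],[255,[0,-0.002,0.057],0],[255,[-0.01,-0.002,0.057],0],[255,[-0.02,-0.002,0.057],0],[255,[-0.025,-0.002,0.057],0],[255,[-0.03,-0.002,0.057],0],[255,[-0.035,-0.002,0.057],0],[255,[-0.04,-0.002,0.057],0],[255,[-0.043,-0.002,0.057],0],[255,[-0.043,-0.002,0.057],0]]'; python3 go.py .48 -.007 .026 3.147
```

```text
time_s: 3.1
tool_pos: [0.4647, -0.007, 0.0266]
orientation: [-0.013, 3.141, -0.0]
wrist_force: [-0.8, 0.1, -0.1]
opening: 0.0004
gripper_force: 0.0
t 3.1 p [ 0.4647 -0.007   0.0266] psi -3.1335 q [-0.07  0.05  2.21  0.    0.88 -1.65] F [-0.8  0.1 -0.1]
[ 0.48  -0.007  0.026  3.147] -> [-0.0153 -0.0001  0.0007] turn 0.003
```

```bash

python3 -m pendant '[[255,[-0.003,0,0],0],[255,[-0.006,0,0],0],[255,[-0.009,0,0],0],[255,[-0.010,0,0],0],[255,[-0.011,0,0],0],[255,[-0.011,0,0],0]]';python3 -m pendant '[[255,[-0.001,0,0],0],[255,[-0.002,0,0],0],[255,[-0.002,0,0],0]]'
```

```text
time_s: 3.6
tool_pos: [0.4749, -0.0069, 0.0264]
orientation: [-0.013, 3.142, -0.0]
wrist_force: [0.4, -0.1, -1.1]
opening: 0.0
gripper_force: 0.0
time_s: 3.85
tool_pos: [0.477, -0.0068, 0.0264]
orientation: [-0.013, 3.141, -0.0]
wrist_force: [0.7, 0.2, -0.1]
opening: -0.0
gripper_force: 0.0
```

```bash
for i in 1; do
python3 -m pendant '[[255,[-0.001,0,0],0],[255,[-0.002,0,0],0],[255,[-0.002,0,0],0]]'|grep -E "pos|wrist"
done
python3 -m pendant '[[255,[-0.001,0,0],0],[255,[-0.002,0,0],0],[255,[-0.002,0,0],0]]'|grep -E "pos|wrist"
```

```text
tool_pos: [0.4791, -0.0068, 0.0265]
wrist_force: [-0.1, 0.6, -0.2]
tool_pos: [0.4811, -0.0068, 0.0264]
wrist_force: [0.7, 0.7, 0.1]
```

```bash
python3 look.py b >/dev/null; python3 - <<'E'
import cv2
a=cv2.imread('pics/top_b.png')[175:260,290:385]; b=cv2.imread('pics/scene_b.png')[195:275,250:345]
cv2.imwrite('pics/b_c.png',cv2.vconcat([cv2.resize(x,(500,300) if 0 else (360,295),interpolation=cv2.INTER_CUBIC) for x in(a,b)]))
E
```

```text
(no output)
```

View pics/b_c.png

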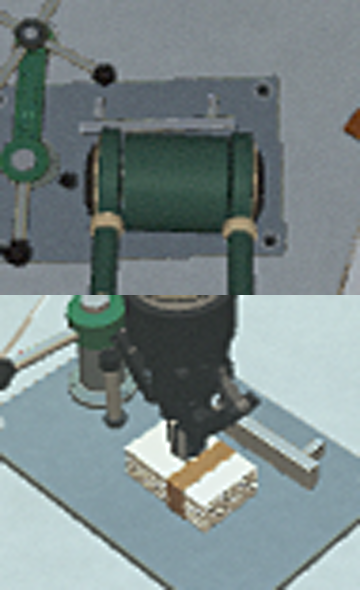

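```bash
cat >> fit.py <<'E'
o=r.get_obs()["tool_pos"];print("tcp",o)
for n,k in(("top",q[8]),("scene",q[9])):print(n,proj(n,o,k),"pack front mid",proj(n,np.r_[q[5]-.028,q[6],.045],k))
E
python3 fit.py|tail -3; python3 - <<'E'
import cv2
b=cv2.imread('pics/scene_b.png')[190:280,245:350]
cv2.imwrite('pics/b_d.png',cv2.resize(b,(700,600),interpolation=cv2.INTER_CUBIC))
E
```

```text
tcp [ 0.4808859  -0.00678598  0.02642465]
top [333.23808516 229.31337081] pack front mid [333.51957693 235.35091361]
scene [298.76106572 244.42979773] pack front mid [292.90038178 244.36122489]
```

View pics/b_d.png

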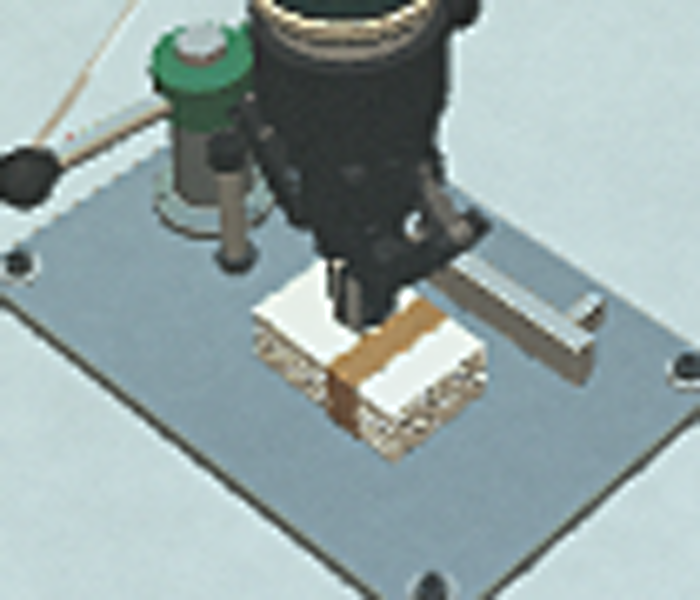

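The fingertip shows at scene (299,239), standing over the pack, which hasn't moved. My TCP projection puts it at (299,244), about 25 mm lower. I'll test for a height offset, or for another fit that explains this.

```bash
cat >> fit.py <<'E'
print("---dz")
_p=proj
def run(free):
    global proj
    def f(v):
        global proj
        dz=v[10] if free else 0
        proj=lambda n,P,k=0:_p(n,P+np.array([0,0,dz]),k)
        return res(v[:10])
    s=least_squares(f,np.r_[q,0.0],loss='soft_l1');J=s.jac;c=np.sqrt(np.diag(np.linalg.pinv(J.T@J)))*.5
    print(s.cost,"press",s.x[:3],"pack",s.x[5:8],"k",s.x[8:10],"dz",s.x[10],"sd",c[[0,1,10]])
    return s.x
run(0);v=run(1)
proj=_p
for n,k in(("top",0),("scene",0),("scene",q[9])):print(n,"start tcp",proj(n,np.array([.1483,.6577,.2022+.013]),k),"now",proj(n,o,k),"base",proj(n,np.array([0,0,0.]),k))
E
python3 fit.py|sed -n '/dz/,$p'; python3 - <<'E'
import cv2
b=cv2.imread('pics/scene_a.png')[60:160,0:110]; c=cv2.imread('pics/scene_b.png')[190:280,245:350]
cv2.imwrite('pics/b_e.png',cv2.resize(b,(660,600),interpolation=cv2.INTER_CUBIC))
E
```

```text
---dz
7.230040577894684 press [ 0.50377351 -0.00097084  0.00582146] pack [ 4.86840793e-01 -6.87922165e-03  2.78850838e-04] k [-0.13663136 -0.04159955] dz 0.0 sd [0.00048217 0.00046859 0.        ]
7.195319022391807 press [ 0.50366383 -0.00108525  0.00577343] pack [ 4.86753496e-01 -6.97114951e-03  3.71749468e-05] k [-0.15202768 -0.03704885] dz 0.00044891669303645244 sd [0.00052481 0.00051624 0.00084841]
top start tcp [130.12363034 338.63130442] now [333.24157564 229.32735405] base [335.27063186 361.52495186]
scene start tcp [ 56.29985624 144.54229968] now [298.74472714 244.45955884] base [141.53397083 368.95852387]
scene start tcp [ 61.96565056 145.75447921] now [298.76106572 244.42979773] base [144.69414151 366.03114861]
```

View pics/b_e.png

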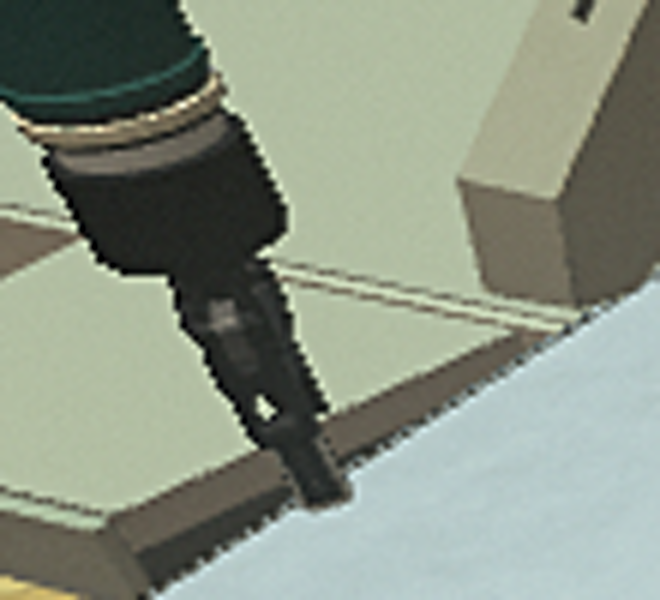

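```bash
python3 -m pendant '[[255,[0.02,0,0],0],[255,[0.04,0,0],0],[255,[0.06,0,0],0],[255,[0.06,0,0],0]]'; python3 look.py c|tail -3; python3 - <<'E'
import cv2
b=cv2.imread('pics/scene_c.png')[190:280,235:350];a=cv2.imread('pics/scene_a.png')[190:280,235:350]
cv2.imwrite('pics/c_c.png',cv2.vconcat([cv2.resize(x,None,fx=3.3,fy=3.3,interpolation=cv2.INTER_CUBIC) for x in (a,b)]))
E
```

```text
time_s: 4.78
tool_pos: [0.416, -0.007, 0.025]
orientation: [0.013, -3.136, -0.001]
wrist_force: [-0.8, -0.4, -0.5]
opening: -0.0001
gripper_force: 0.0
        8.80056791e-01, -1.65541974e+00]), 'joint_vel': array([ 0.00219366,  0.01743857, -0.04041866,  0.00017023, -0.01248935,
       -0.000711  ]), 'joint_efforts': array([ 1.48339046e-02, -2.79912060e+01, -2.83251107e+01, -4.57572416e-03,
        2.20957124e-01, -4.13332818e-03]), 'tool_pos': array([ 0.42053875, -0.00727077,  0.02639406]), 'orientation': array([-1.26094943e-02,  3.14097778e+00, -9.37763688e-06]), 'wrist_force': array([ 0.52056773, -0.12887244,  0.66540373]), 'ft_torque': array([-0.0008218 , -0.02300503, -0.02731054]), 'gripper_force': 0.0, 'opening': 7.286470096210384e-05}
```

View pics/c_c.png

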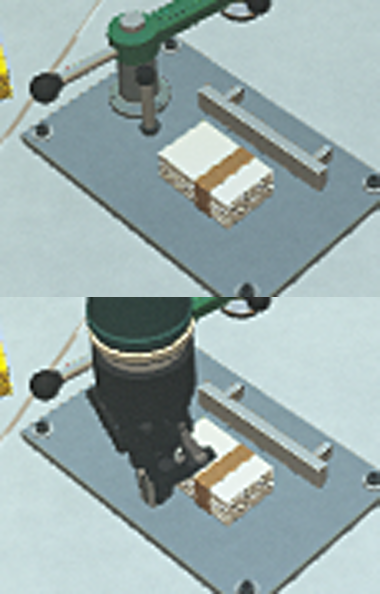

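```bash
python3 - <<'E'
import io,contextlib,numpy as np
with contextlib.redirect_stdout(io.StringIO()):
    exec(open('fit.py').read().split('o=r.get_obs()')[0])
for z in(.0264,.05):
    for x in(.4205,.481):
        print(z,x,[proj("scene",np.array([x+a,-.007+b,z]),q[9]).round(1).tolist() for a,b in((0,0),(-.011,-.014),(.011,-.014),(-.011,.014),(.011,.014))])
E
python3 - <<'E'
import cv2
b=cv2.imread('pics/scene_c.png')[215:265,255:325]
cv2.imwrite('pics/c_d.png',cv2.resize(b,None,fx=10,fy=10,interpolation=cv2.INTER_CUBIC))
E
```

```text
0.0264 0.4205 [[283.2, 256.4], [283.6, 261.4], [289.5, 256.9], [276.8, 255.9], [282.7, 251.5]]
0.0264 0.481 [[298.8, 244.5], [299.5, 249.2], [305.0, 244.9], [292.7, 244.0], [298.2, 239.8]]
0.05 0.4205 [[282.6, 250.8], [283.1, 255.9], [289.1, 251.3], [276.2, 250.3], [282.2, 245.9]]
0.05 0.481 [[298.6, 238.9], [299.2, 243.6], [304.9, 239.4], [292.3, 238.4], [297.9, 234.3]]
```

View pics/c_d.png

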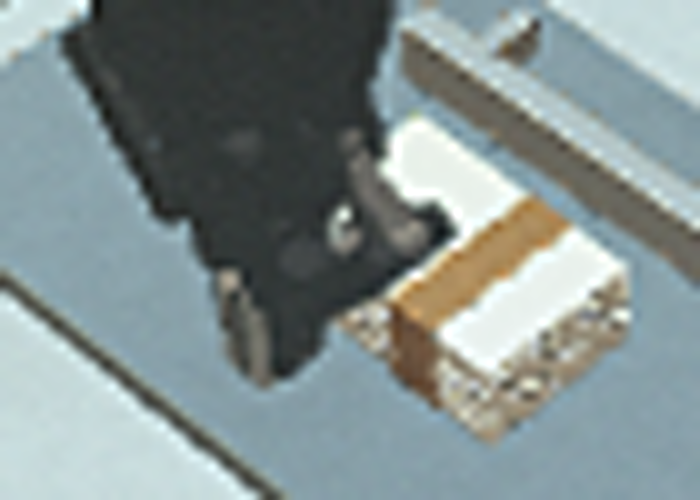

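The tip shows at scene (283,253). That is about 30 mm higher than the reported TCP, and it passed over the pack without touching it (pack unmoved). I'll probe downward for the bed, which should be at z = 0.012.

```bash
python3 -m pendant '[[255,[-0.008,0,0.003],0],[255,[-0.008,0,0.006],0],[255,[-0.008,0,0.009],0],[255,[-0.008,0,0.009],0]]'|grep -E "pos|wri"; python3 -m pendant '[[255,[0,0,0.002],0],[255,[0,0,0.004],0],[255,[0,0,0.004],0]]'|grep -E "pos|wri"
```

```text
tool_pos: [0.429, -0.0072, 0.0167]
wrist_force: [0.1, 0.4, -0.3]
tool_pos: [0.4283, -0.0072, 0.0128]
wrist_force: [-0.8, 1.4, -0.2]
```

```bash
python3 -m pendant '[[255,[0,0,0.002],0],[255,[0,0,0.004],0],[255,[0,0,0.004],0]]'|grep -E "pos|wri"; python3 -m pendant '[[255,[0,0,0.002],0],[255,[0,0,0.004],0],[255,[0,0,0.004],0]]'|grep -E "pos|wri"
```

```text
tool_pos: [0.4284, -0.0072, 0.009]
wrist_force: [-0.4, -0.1, -0.9]
tool_pos: [0.4285, -0.0072, 0.005]
wrist_force: [0.4, 0.2, 0.7]
```

```bash
python3 -m pendant '[[255,[0,0,0.002],0],[255,[0,0,0.004],0],[255,[0,0,0.004],0]]'|grep -E "pos|wri"; python3 -m pendant '[[255,[0,0,0.002],0],[255,[0,0,0.004],0],[255,[0,0,0.004],0]]'|grep -E "pos|wri"
```

```text
tool_pos: [0.4284, -0.0072, 0.001]
wrist_force: [0.2, 0.2, -0.4]
tool_pos: [0.4284, -0.0072, -0.003]
wrist_force: [-0.4, -0.4, -0.9]
```

```bash
python3 -m pendant '[[255,[0,0,0.002],0],[255,[0,0,0.004],0],[255,[0,0,0.004],0]]'|grep -E "pos|wri"
```

```text
tool_pos: [0.4284, -0.0072, -0.007]
wrist_force: [0.2, 0.6, -0.4]
```

```bash
python3 -m pendant '[[255,[0,0,0.002],0],[255,[0,0,0.004],0],[255,[0,0,0.004],0]]'|grep -E "pos|wri"
```

```text
tool_pos: [0.4284, -0.0072, -0.011]
wrist_force: [-0.4, -0.2, 0.1]
```

```bash
python3 -m pendant '[[255,[0,0,0.001],0],[255,[0,0,0.003],0],[255,[0,0,0.003],0]]'|grep -E "pos|wri"
```

```text
tool_pos: [0.4286, -0.0072, -0.0139]
wrist_force: [0.4, 0.2, -0.5]
```

```bash
python3 -m pendant '[[255,[0,0,0.001],0],[255,[0,0,0.002],0],[255,[0,0,0.002],0]]'|grep -E "pos|wri"
```

```text
tool_pos: [0.4286, -0.0072, -0.0158]
wrist_force: [0.1, -0.0, -0.1]
```

```bash
cat > tip.py <<'E'
import cv2,numpy as np
from cell import r
a=cv2.imread('pics/scene_a.png').astype(int)
s=r.snapshot("scene")[:,:,::-1].astype(int)
m=(np.abs(s-a).max(2)>40).astype(np.uint8);m=cv2.morphologyEx(m,cv2.MORPH_OPEN,np.ones((2,2),np.uint8))
n,l,st,_=cv2.connectedComponentsWithStats(m)
o=r.get_obs();print(o["tool_pos"].round(4),o["opening"])
for i in range(1,n):
    if st[i,4]>150:
        ys,xs=np.nonzero(l==i);b=ys.max();print("comp",st[i],"lowest",b,xs[ys>=b-1].min(),xs[ys>=b-1].max(),[ (y,int(xs[ys==y].min()),int(xs[ys==y].max())) for y in range(b-14,b+1,2)])
E
python3 tip.py
```

```text
[ 0.4287 -0.0072 -0.0157] -0.00010051662152577885
comp [    0     0   311   263 27743] lowest 262 50 52 [(248, 34, 112), (250, 36, 113), (252, 37, 115), (254, 42, 116), (256, 56, 117), (258, 50, 56), (260, 50, 53), (262, 50, 51)]
comp [ 267  197   39   64 1195] lowest 260 284 289 [(246, 279, 305), (248, 280, 304), (250, 281, 302), (252, 282, 298), (254, 282, 295), (256, 283, 291), (258, 283, 291), (260, 285, 288)]
comp [129 259  33  60 778] lowest 318 152 157 [(304, 145, 161), (306, 146, 161), (308, 147, 160), (310, 149, 160), (312, 150, 160), (314, 151, 160), (316, 152, 157), (318, 153, 156)]
comp [   0  295  152   99 5398] lowest 393 0 5 [(379, 0, 33), (381, 0, 28), (383, 0, 24), (385, 0, 20), (387, 0, 16), (389, 0, 11), (391, 0, 7), (393, 0, 3)]
comp [ 18 303  17  17 156] lowest 319 28 34 [(305, 20, 31), (307, 19, 32), (309, 18, 32), (311, 23, 32), (313, 23, 33), (315, 24, 33), (317, 24, 34), (319, 31, 34)]
```

```bash
python3 -m pendant '[[255,[0,0,0.001],0],[255,[0,0,0.002],0],[255,[0,0,0.003],0],[255,[0,0,0.003],0]]'|grep -E "pos|wri"
```

```text
tool_pos: [0.4289, -0.0072, -0.016]
wrist_force: [-11.1, 0.8, 28.0]
```

```bash
python3 -m pendant '[[255,[0,0,0.001],0],[255,[0,0,0.002],0],[255,[0,0,0.003],0],[255,[0,0,0.003],0]]'|grep -E "pos|wri"
```

```text
tool_pos: [0.4289, -0.0073, -0.0161]
wrist_force: [-22.4, 1.1, 59.4]
```

```bash
python3 tip.py | grep -E "^\[|267|268"
```

```text
[ 0.4289 -0.0073 -0.0161] -0.00039220164642412984
comp [ 267  197   39   64 1235] lowest 260 284 290 [(246, 280, 305), (248, 280, 304), (250, 281, 302), (252, 282, 295), (254, 282, 295), (256, 283, 292), (258, 283, 291), (260, 285, 288)]
```

Contact with the bed comes at a reading of -0.016, so the true tip height is reading + 0.028. I'll back off to a true height of about 0.027 and redo the push.

```bash
python3 -m pendant '[[255,[0,0,-0.010],0],[255,[0,0,-0.021],0],[255,[0,0,-0.021],0],[255,[-0.005,0,-0.021],0],[255,[-0.01,0,-0.021],0],[255,[-0.015,0,-0.021],0],[255,[-0.02,0,-0.021],0],[255,[-0.025,0,-0.021],0],[255,[-0.03,0,-0.021],0],[255,[-0.034,0,-0.021],0],[255,[-0.036,0,-0.021],0],[255,[-0.036,0,-0.021],0]]'|grep -E "time|pos|wri"; python3 tip.py | grep -E "^\[|comp \[ ?2"
```

```text
time_s: 9.23
tool_pos: [0.4655, -0.0069, -0.0006]
wrist_force: [-1.1, 0.7, 0.6]
[ 0.4651 -0.0069 -0.0006] -0.00017496038595050278
```

```bash
python3 -m pendant '[[255,[-0.002,0,0],0],[255,[-0.004,0,0],0],[255,[-0.006,0,0],0],[255,[-0.008,0,0],0],[255,[-0.009,0,0],0],[255,[-0.009,0,0],0]]'|grep -E "pos|wri"
```

```text
tool_pos: [0.4742, -0.0069, -0.0005]
wrist_force: [0.6, -0.3, 0.3]
```

```bash
python3 -m pendant '[[255,[-0.001,0,0],0],[255,[-0.002,0,0],0],[255,[-0.003,0,0],0],[255,[-0.003,0,0],0]]'|grep -E "pos|wri"
```

```text
tool_pos: [0.4753, -0.0068, -0.001]
wrist_force: [-5.1, -0.4, 4.0]
```

```bash
python3 -m pendant '[[255,[-0.001,0,0],0],[255,[-0.002,0,0],0],[255,[-0.002,0,0],0]]'|grep -E "pos|wri"
```

```text
tool_pos: [0.4752, -0.0067, -0.0014]
wrist_force: [-9.3, -1.2, 6.1]
```

```bash
python3 -m pendant '[[255,[0.003,0,0],0],[255,[0.02,0,0],0],[255,[0.045,0,0],0],[255,[0.045,0,-0.04],0],[255,[0.045,0,-0.08],0],[255,[0.045,0.03,-0.12],0],[255,[0.045,0.065,-0.12],0],[255,[0.045,0.095,-0.12],0],[255,[0.045,0.095,-0.12],0]]'|grep -E "time|pos|wri"
cat > pack.py <<'E'
import cv2,numpy as np,io,contextlib
with contextlib.redirect_stdout(io.StringIO()):
    exec(open('fit.py').read().split('o=r.get_obs()')[0])
for n in("scene","top"):
    s=r.snapshot(n);cv2.imwrite(f"pics/{n}_now.png",s[:,:,::-1])
    old=cv2.cvtColor(cv2.imread(f'pics/{n}_a.png'),cv2.COLOR_BGR2RGB)
    hx=proj(n,W(q[:3],(.0125,-.007),.045),q[8 if n=="top" else 9]);u,v=hx.astype(int)
    for nm,im in(("old",old),("new",s)):
        m=(im.min(2)>205).astype(np.uint8);m[:v-28]=0;m[v+28:]=0;m[:,:u-30]=0;m[:,u+30:]=0
        ys,xs=np.nonzero(m)
        if len(ys)>20:
            print(n,nm,"area",len(ys),"cent",xs.mean().round(1),ys.mean().round(1),"box",cv2.minAreaRect(np.c_[xs,ys].astype(np.float32)))
    for nm,P,a in(("pred start",q[5:7],q[7]),("pred home",W(q[:3],(.0125,-.0058),0)[:2],q[2])):
        print(n,nm,[proj(n,W(np.r_[P,a],c,.045),q[8 if n=="top" else 9]).round(1).tolist() for c in((.028,.043),(.028,-.043),(-.028,-.043),(-.028,.043),(0,0))])
E
python3 pack.py
```

```text
time_s: 11.12
tool_pos: [0.4353, 0.0922, 0.1217]
wrist_force: [-0.5, -0.5, -0.1]
scene old area 314 cent 299.1 238.3 box ((301.0769348144531, 239.61541748046875), (32.97737503051758, 16.48868751525879), 37.87498474121094)
scene new area 310 cent 306.0 232.8 box ((307.2317199707031, 232.91464233398438), (24.519283294677734, 26.70571517944336), 51.34019470214844)
scene pred start [[296.7, 226.2], [317.9, 241.5], [303.7, 252.6], [282.5, 236.4], [300.1, 239.0]]
scene pred home [[303.7, 221.0], [325.0, 235.8], [311.3, 246.6], [290.0, 231.0], [307.4, 233.4]]
top pred start [[321.2, 220.2], [344.9, 219.5], [345.4, 235.0], [321.6, 235.7], [333.3, 227.6]]
top pred home [[320.9, 212.2], [344.5, 211.4], [345.1, 226.8], [321.4, 227.6], [333.0, 219.5]]
```

```bash
cat > orb.py <<'E'
# orbit table: python3 orb.py cx cy rad off z a0 a1 n ; finger centre = c + rad*u(a) + off*(ccw normal), moving clockwise (a decreasing); rows are from the present pose
import sys,numpy as np
from scipy.spatial.transform import Rotation as Ro
from cell import r
cx,cy,rad,off,z,a0,a1,n,turn=map(float,sys.argv[1:]);o=r.get_obs();R=Ro.from_rotvec(o["orientation"]).as_matrix();p=o["tool_pos"]
print("t",round(o["time_s"],2),p.round(4),"psi",np.arctan2(R[1,0],R[0,0]).round(3),"q",o["q"].round(2))
for a in np.linspace(a0,a1,int(n)):
    t=np.array([cx,cy])+rad*np.array([np.cos(a),np.sin(a)])+off*np.array([-np.sin(a),np.cos(a)])
    d=R.T@(np.r_[t,z]-p);print(round(a,3),t.round(4),d.round(3).tolist(),"turn",round((a0-a)*turn,3))
E
python3 orb.py .515 .1241 .072 .032 .044 3.056 3.056 1 1; python3 orb.py .515 .1241 .072 .021 .044 3.056 1.55 16 1
```

```text
t 11.22 [0.4337 0.0888 0.1198] psi -3.13 q [ 0.15 -0.12  2.17 -0.    1.08 -1.44]
3.056 [0.4405 0.0984] [-0.007, 0.01, 0.076] turn 0.0
t 11.22 [0.4337 0.0888 0.1198] psi -3.13 q [ 0.15 -0.12  2.17 -0.    1.08 -1.44]
3.056 [0.4415 0.1093] [-0.008, 0.02, 0.076] turn 0.0
2.956 [0.4404 0.1168] [-0.007, 0.028, 0.076] turn 0.1
2.855 [0.44   0.1243] [-0.007, 0.035, 0.076] turn 0.201
2.755 [0.4404 0.1318] [-0.007, 0.043, 0.076] turn 0.301
2.654 [0.4415 0.1392] [-0.008, 0.05, 0.076] turn 0.402
2.554 [0.4434 0.1465] [-0.01, 0.058, 0.076] turn 0.502
2.454 [0.446  0.1536] [-0.013, 0.065, 0.076] turn 0.602
2.353 [0.4493 0.1604] [-0.016, 0.071, 0.076] turn 0.703
2.253 [0.4533 0.1668] [-0.02, 0.078, 0.076] turn 0.803
2.152 [0.4579 0.1727] [-0.025, 0.084, 0.076] turn 0.904
2.052 [0.4631 0.1782] [-0.03, 0.089, 0.076] turn 1.004
1.952 [0.4687 0.1831] [-0.036, 0.094, 0.076] turn 1.104
1.851 [0.4749 0.1875] [-0.042, 0.098, 0.076] turn 1.205
1.751 [0.4814 0.1912] [-0.049, 0.102, 0.076] turn 1.305
1.65 [0.4883 0.1942] [-0.056, 0.105, 0.076] turn 1.406
1.55 [0.4955 0.1965] [-0.063, 0.107, 0.076] turn 1.506
```

```bash
python3 -m pendant '[[255,[-0.007,0.008,0.03],0],[255,[-0.007,0.008,0.06],0],[255,[-0.007,0.008,0.076],0],[255,[-0.007,0.008,0.076],0],[255,[-0.008,0.015,0.076],0],[255,[-0.008,0.02,0.076],0],[255,[-0.007,0.024,0.076],0.05],[255,[-0.007,0.028,0.076],0.1],[255,[-0.007,0.032,0.076],0.15],[255,[-0.007,0.035,0.076],0.2]]'|grep -E "time|pos|wri"; python3 - <<'E'
exec(open('tip.py').read().split("a=cv2")[0]);import os
s=r.snapshot("top")[:,:,::-1];cv2.imwrite('pics/top_d.png',s);s=r.snapshot("scene")[:,:,::-1];cv2.imwrite('pics/scene_d.png',s)
E
python3 orb.py .515 .1241 .072 .021 .044 2.855 1.55 14 1
```

```text
time_s: 12.05
tool_pos: [0.4405, 0.1222, 0.0451]
wrist_force: [-2.8, -5.7, 1.0]
t 12.15 [0.4407 0.1228 0.045 ] psi 2.95 q [ 0.22  0.01  2.21 -0.    0.92 -1.16]
2.855 [0.44   0.1243] [0.001, 0.001, 0.001] turn 0.0
2.755 [0.4404 0.1318] [0.002, 0.009, 0.001] turn 0.1
2.654 [0.4415 0.1393] [0.002, 0.016, 0.001] turn 0.201
2.554 [0.4434 0.1465] [0.002, 0.024, 0.001] turn 0.301
2.453 [0.446  0.1536] [0.001, 0.031, 0.001] turn 0.402
2.353 [0.4494 0.1604] [-0.001, 0.039, 0.001] turn 0.502
2.253 [0.4533 0.1668] [-0.004, 0.046, 0.001] turn 0.602
2.152 [0.4579 0.1727] [-0.007, 0.052, 0.001] turn 0.703
2.052 [0.4631 0.1782] [-0.011, 0.059, 0.001] turn 0.803
1.952 [0.4687 0.1831] [-0.016, 0.065, 0.001] turn 0.903
1.851 [0.4749 0.1875] [-0.021, 0.07, 0.001] turn 1.004
1.751 [0.4815 0.1912] [-0.027, 0.075, 0.001] turn 1.104
1.65 [0.4883 0.1942] [-0.033, 0.079, 0.001] turn 1.205
1.55 [0.4955 0.1965] [-0.04, 0.083, 0.001] turn 1.305
```

```bash
python3 -m pendant '[[255,[0.002,0.009,0],0.1],[255,[0.002,0.016,0],0.2],[255,[0.002,0.024,0],0.3],[255,[0.001,0.031,0],0.4],[255,[-0.001,0.039,0],0.5],[255,[-0.004,0.046,0],0.6],[255,[-0.007,0.052,0],0.7],[255,[-0.011,0.059,0],0.8],[255,[-0.016,0.065,0],0.9]]'|grep -E "time|pos|wri"
python3 orb.py .515 .1241 .072 .021 .044 1.952 1.45 6 1
cat > hub.py <<'E'
import cv2,numpy as np,io,contextlib
with contextlib.redirect_stdout(io.StringIO()):
    exec(open('fit.py').read().split('o=r.get_obs()')[0])
from scipy.optimize import minimize
piv=W(q[:3],(.012,.125),.085)
im={n:r.snapshot(n) for n in("top","scene")}
def blobs(n):
    m=(im[n].max(2)<60).astype(np.uint8);k,l,st,c=cv2.connectedComponentsWithStats(m);return [(c[i],st[i,4]) for i in range(1,k) if 8<st[i,4]<60]
B={n:blobs(n) for n in im}
best=[]
for th in np.arange(-.3,1.7,.01):
  h=piv[:2]+.125*arm(q[:3],th)
  for w in np.arange(0,np.pi/2,.02):
    for zz in(.128-.006*.6,):
      cst=0
      for n,k in(("top",q[8]),("scene",q[9])):
        P=np.array([proj(n,np.r_[h+.078*np.array([np.cos(w+i*np.pi/2),np.sin(w+i*np.pi/2)]),zz],k) for i in range(4)])
        C=np.array([b[0] for b in B[n]])
        if len(C):cst+=np.minimum(np.linalg.norm(P[:,None]-C[None],axis=2).min(1),4).sum()
        else:cst+=16
      best.append((cst,th,w))
best.sort();print([tuple(round(float(x),2) for x in b) for b in best[:3]]);print("hub",piv[:2]+.125*arm(q[:3],best[0][1]))
E
python3 hub.py
```

```text
time_s: 12.9
tool_pos: [0.4668, 0.1831, 0.0442]
wrist_force: [-5.0, -4.2, 3.7]
t 12.9 [0.4668 0.1831 0.0442] psi 2.046 q [ 0.32  0.1   2.12 -0.    0.93 -0.15]
1.952 [0.4687 0.1831] [-0.001, 0.002, 0.0] turn 0.0
1.852 [0.4749 0.1875] [0.0, 0.009, 0.0] turn 0.1
1.751 [0.4814 0.1912] [0.0, 0.017, 0.0] turn 0.201
1.651 [0.4883 0.1942] [0.0, 0.024, 0.0] turn 0.301
1.55 [0.4955 0.1965] [-0.001, 0.032, 0.0] turn 0.402
1.45 [0.5028 0.1981] [-0.003, 0.039, 0.0] turn 0.502
[(7.86, 1.19, 1.48), (8.19, 1.18, 1.48), (8.26, 1.18, 1.5)]
hub [0.56217788 0.00832319]
```

```bash
python3 -m pendant '[[255,[0,0.009,0],0.1],[255,[0,0.017,0],0.2],[255,[0,0.024,0],0.3],[255,[0,0.029,0],0.36],[255,[0,0.031,0],0.38],[255,[0,0.032,0],0.38],[255,[0,0.032,0],0.38]]'|grep -E "time|pos|wri"; python3 hub.py
```

```text
time_s: 13.58
tool_pos: [0.492, 0.1976, 0.0429]
wrist_force: [-11.0, -2.3, 5.4]
[(8.29, 1.57, 1.1), (8.44, 1.58, 1.1), (9.25, 1.57, 1.08)]
hub [ 0.51587285 -0.00090036]
```

```bash
python3 -m pendant '[[255,[0,0.001,0],0],[255,[0,0.002,0],0],[255,[0,0.002,0],0],[255,[0,0.002,0],0]]'|grep -E "time|pos|wri"
```

```text
time_s: 14.02
tool_pos: [0.4921, 0.1975, 0.0428]
wrist_force: [-16.3, -3.7, 10.2]
```

The arm is at its stop: the fit gives angle 1.57, and 16 N gives no further motion. Next I back off, rise, and go to the wheel gap behind the spoke at -27.6°.

```bash
python3 -m pendant '[[255,[0,-0.005,0],0],[255,[0,-0.02,0],0],[255,[0,-0.02,-0.03],0],[255,[0,-0.02,-0.07],0],[255,[0,-0.02,-0.11],0],[255,[0,-0.02,-0.14],0],[255,[0,-0.02,-0.14],0]]'|grep -E "time|pos|wri"; python3 hub.py; python3 go.py .573 .005 .185 2.65 .573 .005 .079 2.65
```

```text
time_s: 14.6
tool_pos: [0.4843, 0.1989, 0.1932]
wrist_force: [1.5, 0.2, 0.8]
[(6.05, 1.57, 1.1), (6.72, 1.58, 1.1), (6.9, 1.57, 1.08)]
hub [ 0.51587285 -0.00090036]
t 14.7 p [0.4805 0.1975 0.1866] psi 1.6723 q [ 0.34 -0.03  1.96  0.    1.2   0.24] F [ 0.9 -0.9 -0.4]
[0.573 0.005 0.185 2.65 ] -> [-0.2009  0.0725  0.0017] turn -0.978
[0.573 0.005 0.079 2.65 ] -> [-0.2011  0.0718  0.1077] turn -0.978
```

```bash
python3 -m pendant '[[255,[-0.2,0.072,0],-0.98],[255,[-0.2,0.072,0],-0.98],[255,[-0.2,0.072,0],-0.98],[255,[-0.2,0.072,0],-0.98],[255,[-0.2,0.072,0],-0.98],[255,[-0.2,0.072,0],-0.98],[255,[-0.2,0.072,0],-0.98],[255,[-0.2,0.072,0],-0.98],[255,[-0.2,0.072,0],-0.98],[255,[-0.2,0.072,0],-0.98]]'|grep -E "time|pos|wri"; python3 go.py .573 .005 .14 2.66 .573 .005 .079 2.66; python3 tip.py|grep -E "^\[|comp"
```

```text
time_s: 15.53
tool_pos: [0.5686, 0.0044, 0.1812]
wrist_force: [0.4, 0.2, -0.4]
t 15.53 p [0.5686 0.0044 0.1812] psi 2.6514 q [-0.04  0.08  1.86  0.    1.21 -1.12] F [ 0.4  0.2 -0.4]
[0.573 0.005 0.14  2.66 ] -> [-0.0037  0.0026  0.0412] turn -0.009
[0.573 0.005 0.079 2.66 ] -> [-0.0039  0.0027  0.1022] turn -0.009
[0.5687 0.0046 0.1815] 0.00011538445721160178
comp [    0     0   314   257 18632] lowest 256 40 114 [(242, 29, 104), (244, 28, 105), (246, 29, 107), (248, 31, 108), (250, 32, 110), (252, 34, 111), (254, 37, 113), (256, 113, 114)]Traceback (most recent call last):
  File "tip.py", line 10, in <module>
    ys,xs=np.nonzero(l==i);b=ys.max();print("comp",st[i],"lowest",b,xs[ys>=b-1].min(),xs[ys>=b-1].max(),[ (y,int(xs[ys==y].min()),int(xs[ys==y].max())) for y in range(b-14,b+1,2)])
                                                                                                                 ~~~~~~~~~~~~~^^
    return umr_minimum(a, axis, None, out, keepdims, initial, where)
ValueError: zero-size array to reduction operation minimum which has no identity
```

```bash
python3 -m pendant '[[255,[-0.004,0.003,0],-0.009],[255,[-0.004,0.003,0.02],-0.009],[255,[-0.004,0.003,0.04],-0.009],[255,[-0.004,0.003,0.06],-0.009],[255,[-0.004,0.003,0.07],-0.009],[255,[-0.004,0.003,0.08],-0.009],[255,[-0.004,0.003,0.08],-0.009]]'|grep -E "time|pos|wri";python3 -m pendant '[[255,[0,0,0.01],0],[255,[0,0,0.02],0],[255,[0,0,0.021],0],[255,[0,0,0.021],0]]'|grep -E "time|pos|wri"; python3 orb.py .516 -.001 .048 .021 .079 -.482 -1.782 14 1
```

```text
time_s: 16.17
tool_pos: [0.5731, 0.0057, 0.1009]
wrist_force: [-1.1, 0.7, -0.7]
time_s: 16.5
tool_pos: [0.5741, 0.0054, 0.0817]
wrist_force: [-0.3, 0.9, 1.6]
t 16.5 [0.5741 0.0054 0.0817] psi 2.659 q [-0.03  0.18  1.94 -0.    1.02 -1.12]
-0.482 [ 0.5683 -0.0046] [0.0, -0.012, 0.003] turn 0.0
-0.582 [ 0.5676 -0.0098] [-0.001, -0.017, 0.003] turn 0.1
-0.682 [ 0.5665 -0.015 ] [-0.003, -0.022, 0.003] turn 0.2
-0.782 [ 0.5649 -0.0199] [-0.004, -0.027, 0.003] turn 0.3
-0.882 [ 0.5627 -0.0247] [-0.004, -0.032, 0.003] turn 0.4
-0.982 [ 0.5601 -0.0293] [-0.004, -0.037, 0.003] turn 0.5
-1.082 [ 0.5571 -0.0335] [-0.003, -0.042, 0.003] turn 0.6
-1.182 [ 0.5536 -0.0375] [-0.002, -0.048, 0.003] turn 0.7
-1.282 [ 0.5498 -0.041 ] [-0.0, -0.052, 0.003] turn 0.8
-1.382 [ 0.5456 -0.0442] [0.002, -0.057, 0.003] turn 0.9
-1.482 [ 0.5412 -0.0469] [0.005, -0.062, 0.003] turn 1.0
-1.582 [ 0.5365 -0.0492] [0.008, -0.066, 0.003] turn 1.1
-1.682 [ 0.5315 -0.051 ] [0.011, -0.07, 0.003] turn 1.2
-1.782 [ 0.5265 -0.0523] [0.015, -0.073, 0.003] turn 1.3
```

```bash
python3 -m pendant '[[255,[0,-0.006,0.002],0],[255,[0,-0.012,0.002],0],[255,[-0.001,-0.017,0.002],0.1],[255,[-0.003,-0.022,0.002],0.2],[255,[-0.004,-0.027,0.002],0.3],[255,[-0.004,-0.032,0.002],0.4],[255,[-0.004,-0.037,0.002],0.5],[255,[-0.003,-0.042,0.002],0.6],[255,[-0.002,-0.048,0.002],0.7]]'|grep -E "time|pos|wri"; python3 hub.py;python3 orb.py .516 -.001 .048 .021 .079 -1.182 -2.482 14 1
```

```text
time_s: 17.25
tool_pos: [0.5549, -0.0385, 0.0811]
wrist_force: [2.1, 1.2, -1.1]
[(17.35, 1.59, 0.46), (17.66, 1.58, 0.46), (17.87, 1.59, 0.48)]
hub [ 0.5133729  -0.00089191]
t 17.35 [ 0.5541 -0.039   0.081 ] psi 1.957 q [-0.11  0.15  1.98 -0.    1.01 -0.5 ]
-1.182 [ 0.5536 -0.0375] [0.002, 0.0, 0.002] turn 0.0
-1.282 [ 0.5498 -0.041 ] [-0.0, -0.005, 0.002] turn 0.1
-1.382 [ 0.5456 -0.0442] [-0.002, -0.01, 0.002] turn 0.2
-1.482 [ 0.5412 -0.0469] [-0.003, -0.015, 0.002] turn 0.3
-1.582 [ 0.5365 -0.0492] [-0.003, -0.02, 0.002] turn 0.4
-1.682 [ 0.5315 -0.051 ] [-0.003, -0.025, 0.002] turn 0.5
-1.782 [ 0.5265 -0.0523] [-0.002, -0.031, 0.002] turn 0.6
-1.882 [ 0.5213 -0.0531] [-0.001, -0.036, 0.002] turn 0.7
-1.982 [ 0.5161 -0.0534] [0.001, -0.041, 0.002] turn 0.8
-2.082 [ 0.5108 -0.0531] [0.003, -0.045, 0.002] turn 0.9
-2.182 [ 0.5057 -0.0524] [0.006, -0.05, 0.002] turn 1.0
-2.282 [ 0.5006 -0.0511] [0.009, -0.054, 0.002] turn 1.1
-2.382 [ 0.4957 -0.0493] [0.012, -0.058, 0.002] turn 1.2
-2.482 [ 0.4909 -0.047 ] [0.016, -0.062, 0.002] turn 1.3
```

```bash
python3 -m pendant '[[255,[0.001,-0.005,0.002],0.1],[255,[-0.001,-0.01,0.002],0.2],[255,[-0.003,-0.015,0.003],0.3],[255,[-0.003,-0.015,0.003],0.3]]'|grep -E "time|pos|wri"; python3 orb.py .516 -.001 .048 .021 .079 -1.482 -2.482 6 1
```

```text
time_s: 17.68
tool_pos: [0.5414, -0.0469, 0.0778]
wrist_force: [1.1, -0.0, 1.3]
t 17.68 [ 0.5414 -0.0469  0.0778] psi 1.659 q [-0.13  0.13  2.01 -0.    1.   -0.22]
-1.482 [ 0.5412 -0.0469] [-0.0, -0.0, -0.001] turn 0.0
-1.682 [ 0.5315 -0.051 ] [-0.003, -0.01, -0.001] turn 0.2
-1.882 [ 0.5213 -0.0531] [-0.004, -0.021, -0.001] turn 0.4
-2.082 [ 0.5108 -0.0531] [-0.004, -0.031, -0.001] turn 0.6
-2.282 [ 0.5006 -0.0511] [-0.001, -0.041, -0.001] turn 0.8
-2.482 [ 0.4909 -0.047 ] [0.004, -0.05, -0.001] turn 1.0
```

```bash
python3 -m pendant '[[255,[-0.001,-0.005,-0.001],0.1],[255,[-0.003,-0.01,-0.001],0.2],[255,[-0.003,-0.010,-0.001],0.2],[255,[-0.003,-0.010,-0.001],0.2]]'|grep -E "time|pos|wri"; python3 hub.py; python3 orb.py .516 -.001 .048 .021 .079 -1.682 -2.482 9 1
```

```text
time_s: 18.02
tool_pos: [0.5319, -0.0504, 0.0787]
wrist_force: [0.8, 0.3, -0.4]
[(17.34, 1.6, 0.0), (17.36, 1.6, 1.56), (17.42, 1.59, 1.56)]
hub [ 0.51212312 -0.00086893]
t 18.12 [ 0.5319 -0.0503  0.0786] psi 1.463 q [-0.14  0.11  2.03 -0.    1.   -0.03]
-1.682 [ 0.5315 -0.051 ] [-0.001, -0.0, -0.0] turn 0.0
-1.782 [ 0.5265 -0.0523] [-0.003, -0.005, -0.0] turn 0.1
-1.882 [ 0.5213 -0.0531] [-0.004, -0.01, -0.0] turn 0.2
-1.982 [ 0.5161 -0.0534] [-0.005, -0.015, -0.0] turn 0.3
-2.082 [ 0.5108 -0.0531] [-0.005, -0.021, -0.0] turn 0.4
-2.182 [ 0.5057 -0.0524] [-0.005, -0.026, -0.0] turn 0.5
-2.282 [ 0.5006 -0.0511] [-0.004, -0.031, -0.0] turn 0.6
-2.382 [ 0.4957 -0.0493] [-0.003, -0.036, -0.0] turn 0.7
-2.482 [ 0.4909 -0.047 ] [-0.001, -0.041, -0.0] turn 0.8
```

```bash
python3 -m pendant '[[255,[-0.003,-0.005,0],0.1],[255,[-0.004,-0.010,0],0.2],[255,[-0.004,-0.010,0],0.2]]'|grep -E "time|pos|wri"; python3 -m pendant '[[255,[-0.001,-0.005,0],0.1],[255,[-0.001,-0.010,0],0.2],[255,[-0.001,-0.010,0],0.2]]'|grep -E "time|pos|wri"; python3 orb.py .516 -.001 .048 .021 .079 -2.082 -2.882 9 1
```

```text
time_s: 18.37
tool_pos: [0.521, -0.0532, 0.0783]
wrist_force: [1.2, -0.4, -0.1]
time_s: 18.62
tool_pos: [0.5113, -0.051, 0.0784]
wrist_force: [0.3, 0.3, 0.9]
t 18.62 [ 0.5113 -0.051   0.0784] psi 1.061 q [-0.15  0.08  2.07 -0.    1.    0.36]
-2.082 [ 0.5108 -0.0531] [-0.002, 0.001, -0.001] turn 0.0
-2.182 [ 0.5057 -0.0524] [-0.004, -0.004, -0.001] turn 0.1
-2.282 [ 0.5006 -0.0511] [-0.005, -0.009, -0.001] turn 0.2
-2.382 [ 0.4957 -0.0493] [-0.006, -0.014, -0.001] turn 0.3
-2.482 [ 0.4909 -0.047 ] [-0.006, -0.02, -0.001] turn 0.4
-2.582 [ 0.4865 -0.0443] [-0.006, -0.025, -0.001] turn 0.5
-2.682 [ 0.4823 -0.0411] [-0.005, -0.03, -0.001] turn 0.6
-2.782 [ 0.4785 -0.0375] [-0.004, -0.035, -0.001] turn 0.7
-2.882 [ 0.475  -0.0336] [-0.003, -0.04, -0.001] turn 0.8
```

```bash
python3 -m pendant '[[255,[-0.004,-0.004,-0.001],0.1],[255,[-0.005,-0.009,-0.001],0.2],[255,[-0.005,-0.009,-0.001],0.2]]'|grep -E "time|pos|wri"; python3 hub.py;  python3 orb.py .516 -.001 .048 .021 .079 -2.282 -2.882 7 1
```

```text
time_s: 18.87
tool_pos: [0.501, -0.051, 0.0794]
wrist_force: [0.6, -0.3, 0.9]
[(19.18, 1.58, 1.0), (19.31, 1.59, 0.98), (19.35, 1.58, 0.98)]
hub [ 0.51462285 -0.00090239]
t 18.97 [ 0.5014 -0.0509  0.0795] psi 0.865 q [-0.15  0.06  2.09  0.    1.    0.55]
-2.282 [ 0.5006 -0.0511] [-0.001, -0.001, 0.0] turn 0.0
-2.382 [ 0.4957 -0.0493] [-0.002, -0.005, 0.0] turn 0.1
-2.482 [ 0.4909 -0.047 ] [-0.004, -0.01, 0.0] turn 0.2
-2.582 [ 0.4865 -0.0443] [-0.005, -0.016, 0.0] turn 0.3
-2.682 [ 0.4823 -0.0411] [-0.005, -0.021, 0.0] turn 0.4
-2.782 [ 0.4785 -0.0375] [-0.005, -0.026, 0.0] turn 0.5
-2.882 [ 0.475  -0.0336] [-0.004, -0.031, 0.0] turn 0.6
```

```bash
python3 -m pendant '[[255,[-0.002,-0.005,0],0.1],[255,[-0.004,-0.010,0],0.2],[255,[-0.004,-0.010,0],0.2]]'|grep -E "time|pos|wri"; python3 orb.py .516 -.001 .048 .021 .079 -2.482 -2.882 5 1
```

```text
time_s: 19.22
tool_pos: [0.4938, -0.0488, 0.0804]
wrist_force: [5.1, -4.8, -1.4]
t 19.22 [ 0.4938 -0.0488  0.0804] psi 0.661 q [-0.15  0.03  2.11 -0.    0.99  0.76]
-2.482 [ 0.4909 -0.047 ] [-0.001, -0.003, 0.001] turn 0.0
-2.582 [ 0.4865 -0.0443] [-0.003, -0.008, 0.001] turn 0.1
-2.682 [ 0.4823 -0.0411] [-0.004, -0.013, 0.001] turn 0.2
-2.782 [ 0.4785 -0.0375] [-0.005, -0.018, 0.001] turn 0.3
-2.882 [ 0.475  -0.0336] [-0.005, -0.024, 0.001] turn 0.4
```

The force has jumped to 7 N with a 3 mm lag, so the foot is on the pack. I'll tighten in small steps.

```bash
python3 -m pendant '[[255,[-0.001,-0.005,0.001],0],[255,[-0.001,-0.007,0.001],0],[255,[-0.001,-0.007,0.001],0]]'|grep -E "time|pos|wri"; python3 -m pendant '[[255,[0,-0.001,0],0],[255,[0,-0.002,0],0],[255,[0,-0.002,0],0]]'|grep -E "time|pos|wri"
```

```text
time_s: 19.47
tool_pos: [0.4913, -0.0462, 0.0806]
wrist_force: [6.9, -11.5, -1.0]
time_s: 19.72
tool_pos: [0.4908, -0.0454, 0.0808]
wrist_force: [8.9, -15.4, -3.5]
```

```bash
python3 -m pendant '[[255,[0,-0.001,0],0],[255,[0,-0.002,0],0],[255,[0,-0.003,0],0],[255,[0,-0.003,0],0]]'|grep -E "time|pos|wri"; python3 -m pendant '[[255,[0,-0.001,0],0],[255,[0,-0.002,0],0],[255,[0,-0.002,0],0]]'|grep -E "time|pos|wri"; python3 hub.py
```

```text
time_s: 20.05
tool_pos: [0.4901, -0.0438, 0.0813]
wrist_force: [10.9, -16.5, -1.8]
time_s: 20.3
tool_pos: [0.4896, -0.0427, 0.0817]
wrist_force: [12.1, -18.9, -1.5]
[(14.47, 1.58, 0.76), (14.67, 1.58, 0.74), (14.79, 1.59, 0.74)]
hub [ 0.51462285 -0.00090239]
```

```bash
python3 -m pendant '[[255,[0,0.003,0],0],[255,[0,0.006,0],0],[255,[0,0.01,0],0],[255,[0,0.016,0],0],[255,[0,0.018,0],0],[255,[0,0.018,-0.03],0],[255,[0,0.018,-0.07],0],[255,[0,0.018,-0.11],0],[255,[0,0.018,-0.11],0]]'|grep -E "time|pos|wri"; python3 -m pendant '[[255,[0.04,0,-0.02],0],[255,[0.08,0,-0.02],0],[255,[0.12,0,-0.02],0],[255,[0.16,0,-0.02],0],[255,[0.18,0,-0.02],0],[255,[0.18,0,-0.02],0]]'|grep -E "time|pos|wri"; python3 hub.py; python3 pack.py; python3 - <<'E'
import cv2
b=cv2.imread('pics/scene_now.png');t=cv2.imread('pics/top_now.png')
cv2.imwrite('pics/fin.png',cv2.hconcat([cv2.resize(b[165:285,235:355],(400,400),interpolation=cv2.INTER_CUBIC),cv2.resize(t[150:270,270:390],(400,400),interpolation=cv2.INTER_CUBIC)]))
E
```

```text
time_s: 21.15
tool_pos: [0.4974, -0.0517, 0.1966]
wrist_force: [2.2, 0.1, 1.6]
time_s: 21.65
tool_pos: [0.6369, 0.0622, 0.2066]
wrist_force: [-0.5, -1.2, 0.9]
[(14.33, 1.59, 0.96), (14.43, 1.59, 0.98), (14.44, 1.58, 0.96)]
hub [ 0.5133729  -0.00089191]
scene old area 314 cent 299.1 238.3 box ((301.0769348144531, 239.61541748046875), (32.97737503051758, 16.48868751525879), 37.87498474121094)
scene new area 147 cent 308.2 235.9 box ((315.3292541503906, 226.53659057617188), (24.363107681274414, 43.572479248046875), 51.34019470214844)
scene pred start [[296.7, 226.2], [317.9, 241.5], [303.7, 252.6], [282.5, 236.4], [300.1, 239.0]]
scene pred home [[303.7, 221.0], [325.0, 235.8], [311.3, 246.6], [290.0, 231.0], [307.4, 233.4]]
top pred start [[321.2, 220.2], [344.9, 219.5], [345.4, 235.0], [321.6, 235.7], [333.3, 227.6]]
top pred home [[320.9, 212.2], [344.5, 211.4], [345.1, 226.8], [321.4, 227.6], [333.0, 219.5]]
```

View pics/fin.png

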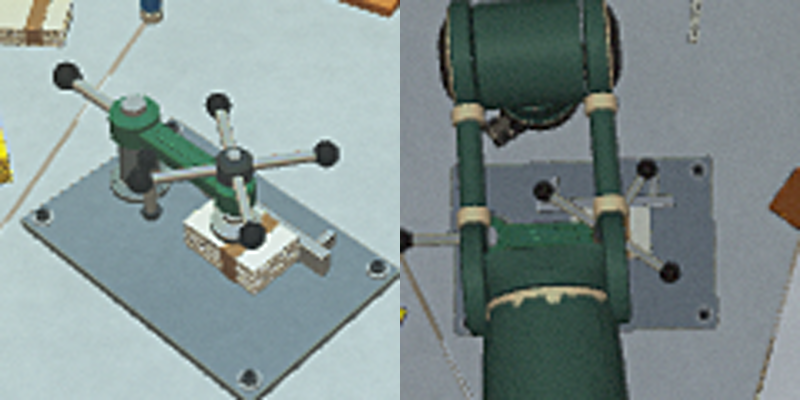

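The last picture shows the foot on the white pack at about (235,230), the arm over the pack at its stop, and the pack against the fence. The robot is clear, so I'm handing in.

```bash
python3 -c "
from cell import r
print(r.job_done())"
```

```text
the job is handed in; nothing more can be done
None
```

I handed the job in at about 22 s, with the pack flush at the fence, the arm at its stop and the wheel screwed down until it pushed back with about 22 N; the verdict wasn't shown, and I couldn't measure the foot's pressing force after letting go.

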